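# Pin the shaker tray and swing the wire bail over

### The job

The tray of the bench shaker is loose on its square drive post. Take the wire lock pin with the long shank (the short one is a spare, leave it), push it from the shaker's panel side fully home through the cross hole of the post, then swing its wire bail up over the top of the post and right down on the far side so that it holds. Leave the spare pin, the glassware and everything else standing where it is.

Things in the scene. Friction and masses are not known exactly. Their poses are not given: they have to be found in the camera images.
- pin_head (a point): Steel wire lock pin, about 144 g, lying level on the bench. Middle of its head, a plain block 34 long x 16 wide x 24 tall mm, half-way up. x runs along the shank, z up. The head reaches from 20 mm behind this point to a flat shoulder 14 mm ahead. The wire bail is hinged 16 mm behind this point, on a cross axis along y at the same height: grip the head's sides here or a few mm ahead.
- pin_tip (a point): End of that pin's shank, 48 mm ahead of pin_head along its x; same axes. The shank is round, 10 mm in diameter, 34 mm long beyond the head's shoulder, its last 8 mm tapered to 4 mm.
- pin_bail (a joint): Angle of the pin's wire bail, rad: 0 lies level straight back behind the head, pi/2 stands upright, pi lies level forward along the shank (fully closed, end stop). The bail is a U of 4 mm steel wire, 48 mm wide between wire centres, its cross bar 80 mm from the hinge axis. The hinge is stiff: it stays where it is left, and takes about 0.3 to 0.6 N at the bar to move.
- pin_bar (a point): Middle of the cross bar of that bail (wire 4 mm thick, bar 48 mm long along y). The axes turn with the bail.
- post_hole (a point): Centre of the cross hole's mouth, on the post's entry face (panel side), 128 mm above the bench. x points into the hole, z up. The hole is 12.6 mm in diameter, right through, with a 1.5 mm chamfer. Fully home the pin's shoulder meets this face: pin_head is then 14 mm before this point and the shank stands 12 mm out of the far face.
- post_top (a point): Centre of the top of the square steel post, 18 mm above the hole's axis. The post is 22 mm deep along the hole and 24 mm wide.
- rest_rib (a point): Middle of the flat top of a fixed rib, 13 mm wide, reaching 32 mm out from the post's entry face, 14.3 mm below the hole's axis. The pin's head comes to lie on it and so cannot roll when let go.
- shaker: Fixed blue bench shaker, 200 x 200 mm; origin on the bench under the post's axis; x points from the panel side to the far side, along the hole. It does not move. Its tray is 190 x 190 mm, top 84 mm above the bench, with a rim 10 mm high; round the post is a hub of radius 28 mm, top 96 mm above the bench.
- spare_head (a point): Spare wire lock pin: same head and bail but a shank of only 18 mm, too short for the post. Middle of its head, axes as for pin_head. Leave it.
- jar_a_mid (a point): Amber glass jar, 38 mm diameter, 55 mm tall, standing on the tray beside the post; point half-way up.
- jar_b_mid (a point): Clear glass jar, 38 mm diameter, 48 mm tall, standing on the tray on the other side of the post; point half-way up.
- stopper_mid (a point): Cork stopper, 30 mm diameter, 26 mm tall, standing on the bench between the pins; point half-way up.
- wash_bottle_mid (a point): White wash bottle, 60 mm diameter, 170 mm tall, on the bench before the shaker; point half-way up.
- beaker_mid (a point): Glass beaker, 66 mm diameter, 78 mm tall, open at the top; point half-way up.
- spatula: Spatula 170 mm long lying on the bench, along its x.
Mind the look-alikes: they are no part of the job. What is shaped like the part that bears pin_head but orange or pink is not meant.

How it is judged (in metres and radians):
On the way, in this order (a step that is already met when the one before it is completed fails the run):
1. the long pin is pushed fully home through the post, its bail still open (x of pin_head in the frame of post_hole above -0.018 m and x of pin_tip in the frame of post_hole above 0.028 m and y of pin_head in the frame of post_hole between -0.005 and 0.005 m and y of pin_tip in the frame of post_hole between -0.006 and 0.006 m and z of pin_tip in the frame of post_hole between -0.006 and 0.006 m and angle between the x axis of pin_head and the x axis of post_hole, either way round below 0.2 rad and value of joint pin_bail below 1.9 rad), for 0.2 s.
2. the bail is swung over the post and right down (x of pin_head in the frame of post_hole above -0.018 m and x of pin_tip in the frame of post_hole above 0.028 m and y of pin_head in the frame of post_hole between -0.005 and 0.005 m and y of pin_tip in the frame of post_hole between -0.006 and 0.006 m and z of pin_tip in the frame of post_hole between -0.006 and 0.006 m and angle between the x axis of pin_head and the x axis of post_hole, either way round below 0.2 rad and value of joint pin_bail above 2.85 rad), for 0.2 s.
At the end, for the whole second after the job is handed in: The long pin is through the post with its shoulder within 4 mm of the face, in line with the hole; its bail is over the post and down to within 0.29 rad of fully closed; all at rest and let go (all of step 2 and linear speed of pin below 0.02 m/s); the robot touches nothing.
It fails at once if a bystander is shifted by more than 30 mm (distance of any of jar_a_mid, jar_b_mid, stopper_mid, wash_bottle_mid, beaker_mid, spare_head, spatula from where it was at the start of the episode above 0.03 m).
It fails at once if glassware, stopper or bottle is tipped over (angle between any of jar_a_mid, jar_b_mid, stopper_mid, wash_bottle_mid, beaker_mid's own z axis and vertical above 0.5 rad).
It also fails if it takes over 69 s, if anything falls off the work surface, if the arm or the gripper's body presses on something with over 40 N, if the wrist force passes 120 N, or if a joint passes its speed limit or range.

### The arm

A 6-joint arm with a two-finger parallel gripper is mounted at the origin on the work surface. World frame = base frame: x ahead of the robot, y to its left, z up, the work surface at z = 0. Lengths are in mm, angles in rad, forces in N, time in s.
With the tool pointing down it reaches from about 300 to 775 mm from the base axis. Payload 14.6 kg.
Tool frame: the origin (TCP) lies midway between the tips of the shut fingers; the grasp point (between the pads) lies 19 mm behind it; z points along the fingers, y is the direction in which the jaws open and shut (so a half turn about z gives the same grasp; the last joint's range is limited). The gripper opens to 94 mm and grips with 3 to 60 N. Pads are 16 mm wide; open, the fingers measure 119 mm over their backs; the gripper's body (75 mm by 177 mm) begins 78 mm behind the grasp point.
Start: joints at [1.212, 0.3, 1.521, -0, 1.321, -0.067], TCP at [158.22, 526.741, 205.446] pointing down, gripper open.
Joint ranges: [-3.03, 3.03], [-0.79, 2.21], [0.23, 2.52], [-1.04, 4.18], [0, 3.07], [-2.55, 2.55]. Speed limits (rad/s): [2.22, 2.22, 2.57, 3.14, 3.14, 3.14].

### API

Orientations are given as [roll, pitch, yaw] about the fixed x, y, z axes, in that order (R = Rz(yaw) Ry(pitch) Rx(roll)).
In Python, from cell import manip, camera gives the robot as it stands. The module is installed in compiled form; this text tells all that it offers.
- The arm moves only by the tool jog_arm, never from a script. Its argument "commands" is a list of rows, each a list of 7 numbers: the shift along the world's x, y, z in units of 1 m (1.0 is 1 m), then the turn, a rotation vector about the world's x, y, z in units of 120 degrees (1.0 is 120 degrees), then the opening, from 0 (shut) to 1 (fully open). In form: [[x, y, z, ax, ay, az, grip], ...]. A call has exactly 10 rows; each row is the pose to reach, as a shift and turn from the pose commanded when the call began; what a row does not reach only later rows make up. A row lasts 1/8 s, in which the tool goes at most 62.5 mm and 10.7 degrees, less where a joint would pass 70% of its speed; a pose out of reach is approached as far as the arm can. A call with a number of a shift or a turn outside -1 to 1 is refused whole. A call with a gripper value outside its range is refused whole. The fingers move at their own pace and stop on an object; "grip_force" is the grip in N (left out, the last holds). Time passes only in rows, so rows that repeat a pose let the fingers close, or fill a call up. It gives the time, the measured TCP pose, the force and the opening at its end, in the units of the state.
- manip.read_state(): the state, without advancing time (a new reading comes with each control period).
- camera(name): name is "side" or "top" or "wrist"; returns a dict with "pixels" (400x640x3 uint8, blue, green, red), "vertical_fov" (degrees; the focal length in pixels is half the picture's height over the tangent of half this angle, whatever the lens; pixels are square), "cx", "cy" (the principal point, pixels), "rvec" (rotation vector, rad) and "tvec" (3), from world to camera coordinates, as OpenCV has them. Camera axes: x right, y down, z forward; pixel columns grow to the right and rows downward; lengths in mm; the calibration is good to about 2 mm. A picture is of the moment at which its call begins. There is no depth.
- manip.sign_off(): hands the job in, once; it reports no verdict.
The state is a dict: "clock": time; "joints": joint angles; "qd": joint speeds; "effort": joint torques, N m; "eef_pos": TCP position; "eef_rot": TCP orientation; "wrist_force": force on the tool from outside, world axes, zero at the start; "moment": the same for the moment, N m; "finger_gap": finger opening in mm.
Only numpy, scipy, OpenCV 4.12 (cv2) and the standard library are available. Lean on these libraries where they do the work, as an engineer would, in place of code of your own. Each camera call takes 0.05 s, during which the arm holds its last target.

## Working session

There is one attempt and no reset: what is moved stays moved. The work goes in short steps, Python scripts to look and compute and a tool call to move; the robot and the scene stay as the last step left them, time stands still between calls to the robot, and variables do not carry over. Pictures are saved under pics/ and viewed, and the job is handed in when it is done.

Besides the shell and the picture viewer there is one more tool, called by a JSON object that holds its "name" and its "arguments". jog_arm: Moves the arm, as the interface text tells. Its arguments: {"type":"object","properties":{"commands":{"type":"array","items":{"type":"array","items":{"type":"number"}}},"grip_force":{"type":"number"}},"required":["commands"]}

```bash
mkdir -p pics; cat > h.py <<'E'
import numpy as np, cv2, json
from cell import manip, camera
def snap(n,f=None):
    c=camera(n)
    img=np.array(c["pixels"]); 
    if f: cv2.imwrite('pics/'+f,img)
    F=img.shape[0]/2/np.tan(np.radians(c["vertical_fov"])/2)
    K=np.array([[F,0,c["cx"]],[0,F,c["cy"]],[0,0,1.]])
    R=cv2.Rodrigues(np.array(c["rvec"],float))[0]; t=np.array(c["tvec"],float).ravel()
    return dict(img=img,K=K,R=R,t=t,rvec=np.array(c["rvec"],float),keys=list(c.keys()))
def ray(c,u,v):
    d=c["R"].T@np.linalg.inv(c["K"])@np.array([u,v,1.]); return -c["R"].T@c["t"], d/np.linalg.norm(d)
def onz(c,u,v,z):
    o,d=ray(c,u,v); return o+d*(z-o[2])/d[2]
def proj(c,P):
    p=c["K"]@(c["R"]@np.array(P,float).reshape(-1,3).T+c["t"][:,None]); return (p[:2]/p[2]).T
def tri(cams,uvs):
    A=np.zeros((3,3));b=np.zeros(3)
    for c,(u,v) in zip(cams,uvs):
        o,d=ray(c,u,v);M=np.eye(3)-np.outer(d,d);A+=M;b+=M@o
    return np.linalg.solve(A,b)
E
python3 - <<'E'
from h import *
print(manip.read_state())
for n in("side","top","wrist"):
    c=snap(n,n+'0.png'); print(n,c["keys"],c["K"].round(1).tolist(),(-c["R"].T@c["t"]).round(1),c["R"].round(2).tolist())
E
```

```text
{'clock': 0.0, 'joints': array([ 1.21241817e+00,  3.00494182e-01,  1.52158932e+00,  4.57678264e-05,
        1.32067533e+00, -6.65913012e-02]), 'qd': array([ 0.00081946, -0.00046505, -0.00076448, -0.00054896,  0.00049679,
        0.00036439]), 'effort': array([ 8.42059144e-04, -5.31795073e+01, -3.52744532e+01,  7.08994735e-02,
        2.43010547e-02, -7.59577097e-05]), 'eef_pos': array([158.1106744 , 526.51265552, 204.8701799 ]), 'eef_rot': array([-3.14043201e+00, -1.21831792e-04,  2.84979437e+00]), 'wrist_force': array([-0.01889798, -0.07722994, -0.10925689]), 'moment': array([-0.02600138, -0.01155664, -0.04124429]), 'finger_gap': 94.0853844931263}
side ['pixels', 'vertical_fov', 'cx', 'cy', 'rvec', 'tvec'] [[381.8, 0.0, 319.5], [0.0, 381.8, 203.3], [0.0, 0.0, 1.0]] [   3.  -628.7  876.8] [[0.75, -0.66, 0.01], [-0.51, -0.59, -0.63], [0.42, 0.47, -0.78]]
top ['pixels', 'vertical_fov', 'cx', 'cy', 'rvec', 'tvec'] [[499.1, 0.0, 314.0], [0.0, 499.1, 210.4], [0.0, 0.0, 1.0]] [ 320.  -169.8 1604.4] [[-0.01, -1.0, -0.01], [-1.0, 0.02, -0.09], [0.09, 0.01, -1.0]]
wrist ['pixels', 'vertical_fov', 'cx', 'cy', 'rvec', 'tvec'] [[289.4, 0.0, 323.3], [0.0, 289.4, 199.4], [0.0, 0.0, 1.0]] [ 92.5 545.9 383.9] [[0.29, 0.96, -0.0], [0.93, -0.28, 0.24], [0.23, -0.07, -0.97]]
```

View pics/side0.png

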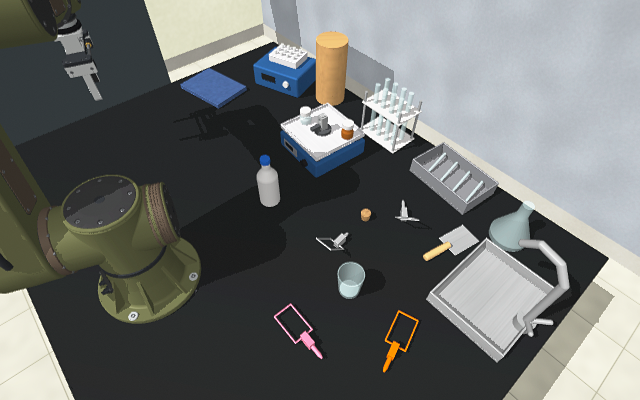

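View pics/top0.png

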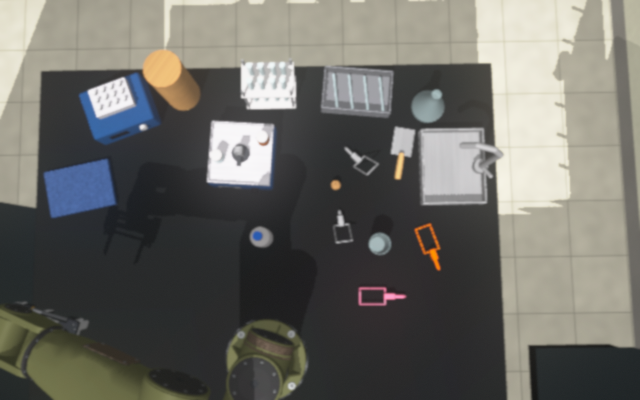

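View pics/wrist0.png

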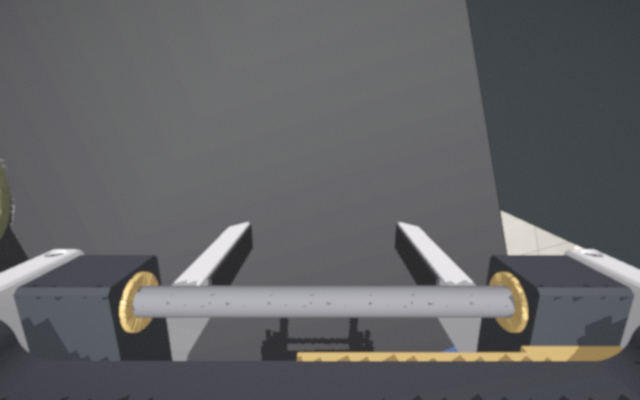

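Four things have the pin's shape. In the top view they are steel A at (342,228), steel B at (361,160), orange at (429,245) and pink at (378,296). Orange and pink are excluded by their colour. I'll tell A and B apart by shank length in close crops.

```bash
python3 - <<'E'
from h import *
t=snap('top');s=snap('side')
def crop(c,u0,v0,u1,v1,k): return cv2.resize(c["img"][v0:v1,u0:u1],None,fx=k,fy=k,interpolation=cv2.INTER_CUBIC)
cv2.imwrite('pics/t_pins.png',crop(t,320,130,400,260,4.6)[:598])
cv2.imwrite('pics/s_pins.png',crop(s,310,190,430,260,6.6))
cv2.imwrite('pics/s_shk.png',crop(s,270,90,375,180,6.6))
cv2.imwrite('pics/t_shk.png',crop(t,200,115,280,190,7.9))
E
```

```text
(no output)
```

View pics/t_pins.png

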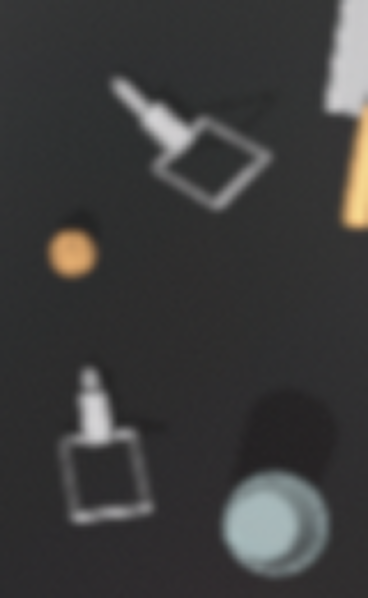

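View pics/s_pins.png

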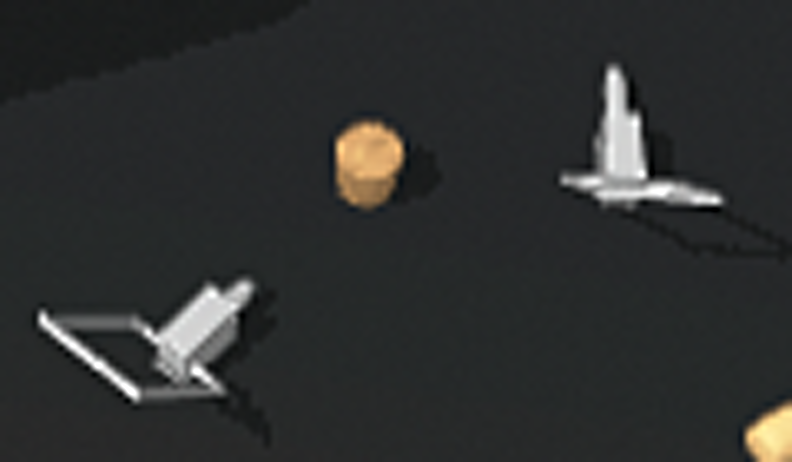

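View pics/s_shk.png

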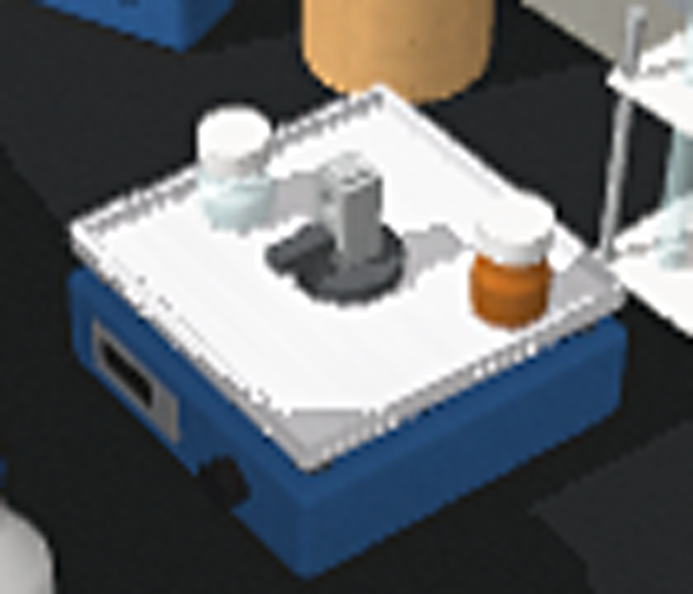

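View pics/t_shk.png

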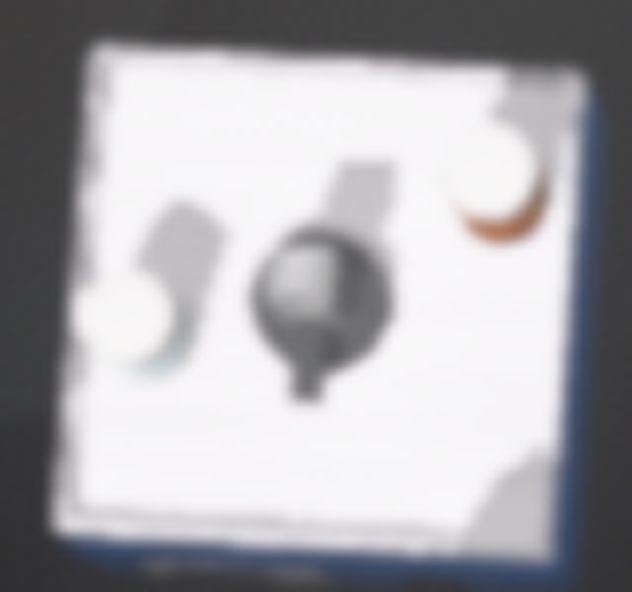

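The top crop shows that B has the long thin shank, running from the shoulder at about (353,154) to the tip at about (345,147). A has only a stub, about 4 px long, so B is the long pin. The rib points towards −x, which is the panel side. Next I'll measure roughly and go there for a wrist view.

```bash
python3 - <<'E'
from h import *
t=snap('top');s=snap('side')
T=lambda u,v:(320+u/4.6,130+v/4.6); S=lambda u,v:(310+u/6.6,190+v/6.6)
print('tip',onz(t,*T(115,80),12),tri([t,s],[T(115,80),S(615,68)]))
print('headrear',onz(t,*T(183,142),24),'shoulder',onz(t,*T(150,110),24))
print('bar',onz(t,*T(243,181),25))
T=lambda u,v:(200+u/7.9,115+v/7.9); S=lambda u,v:(270+u/6.6,90+v/6.6)
print('post',onz(t,*T(305,282),146),'rib end',onz(t,*T(306,398),113),tri([t,s],[T(305,282),S(352,172)]))
print('jarb',onz(t,*T(122,318),132),'jara',onz(t,*T(488,170),139))
for p in [(90,45),(585,70),(555,560),(55,535)]: print(onz(t,*T(*p),94).round(1))
# wrist cam relative to tcp
st=manip.read_state(); w=snap('wrist')
from scipy.spatial.transform import Rotation as Ro
Rt=Ro.from_euler('xyz',st['eef_rot']).as_matrix(); print(Rt.T@(-w["R"].T@w["t"]-st['eef_pos']), (Rt.T@w["R"].T).round(3))
E
```

```text
tip [ 668.05547998 -259.9623626    12.        ] [ 668.29026337 -260.76832547   14.9926489 ]
headrear [ 620.7682155  -305.76042455   24.        ] shoulder [ 643.76609087 -283.26634386   24.        ]
bar [ 592.43311271 -346.72267933   25.        ]
post [634.02935245  63.68199274 146.        ] rib end [595.96032254  68.61759092 113.        ] [636.15935509  62.27668874 145.05978587]
jarb [624.31994742 135.48328487 132.        ] jara [677.45047002  -4.62592417 139.        ]
[740.9 156.3  94. ]
[727.6 -37.7  94. ]
[534.5 -24.7  94. ]
[547.3 169.1  94. ]
[  68.48649036   -0.54192675 -178.91918652] [[ 0.    -0.972 -0.236]
 [ 1.     0.001 -0.001]
 [ 0.001 -0.236  0.972]]
```

{"name": "jog_arm", "arguments": {"commands": [[0,0,0.06,0,0,-0.08,1],[0.03,-0.053,0.08,0,0,-0.16,1],[0.06,-0.106,0.08,0,0,-0.24,1],[0.09,-0.159,0.08,0,0,-0.32,1],[0.12,-0.212,0.08,0,0,-0.4,1],[0.15,-0.265,0.08,0,0,-0.48,1],[0.18,-0.318,0.08,0,0,-0.56,1],[0.21,-0.371,0.08,0,0,-0.64,1],[0.24,-0.424,0.08,0,0,-0.72,1],[0.27,-0.477,0.08,0,0,-0.8,1]]}}

```text
clock: 1.65
eef_pos: [428.8, 47.7, 285.8]
eef_rot: [3.141, -0.0, 1.169]
wrist_force: [0.8, 0.7, 0.0]
finger_gap: 94.5
```

{"name": "jog_arm", "arguments": {"commands": [[0.03,-0.05,0,0,0,-0.05,1],[0.06,-0.1,0,0,0,-0.09,1],[0.09,-0.15,-0.02,0,0,-0.14,1],[0.12,-0.2,-0.04,0,0,-0.19,1],[0.15,-0.25,-0.06,0,0,-0.19,1],[0.18,-0.3,-0.08,0,0,-0.19,1],[0.206,-0.344,-0.11,0,0,-0.19,1],[0.206,-0.344,-0.12,0,0,-0.19,1],[0.206,-0.344,-0.12,0,0,-0.19,1],[0.206,-0.344,-0.12,0,0,-0.19,1]]}}

```text
clock: 2.9
eef_pos: [634.6, -293.4, 167.6]
eef_rot: [3.139, -0.001, 0.777]
wrist_force: [-0.0, -0.1, 0.4]
finger_gap: 94.1
```

```bash
python3 - <<'E'
from h import *
w=snap('wrist','w1.png'); st=manip.read_state(); print(st['eef_pos'],st['eef_rot'])
print(proj(w,[[634,-294,12],[668,-260,12]]))
np.savez('w1.npz',**{k:w[k] for k in('img','K','R','t')})
E
```

```text
[ 634.58380053 -293.46443031  167.73086661] [ 3.13886773e+00 -8.87765045e-04  7.77399109e-01]
[[322.89501166 188.59513801]
 [322.5583238  147.25615375]]
```

View pics/w1.png

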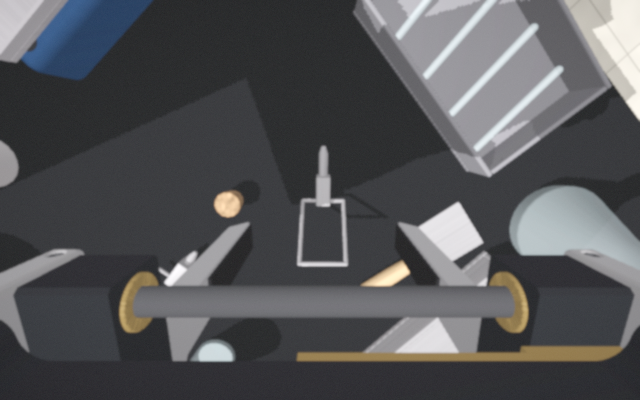

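```bash
python3 - <<'E'
from h import *
i=cv2.imread('pics/w1.png')[135:285,270:390]
cv2.imwrite('pics/w1c.png',cv2.resize(i,None,fx=4,fy=4,interpolation=cv2.INTER_CUBIC))
E
```

```text
(no output)
```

View pics/w1c.png

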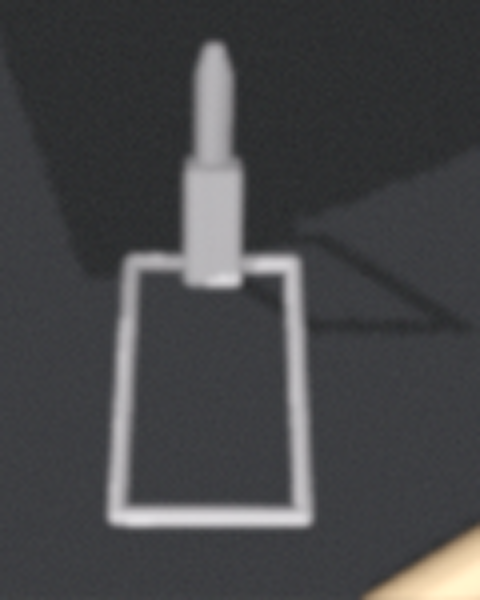

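```bash
python3 - <<'E'
from h import *
from scipy.optimize import least_squares
w=dict(np.load('w1.npz'))
uv=np.array([(214,40),(184,160),(243,160),(183,286),(241,286),(128,262),(298,262),(114,517),(307,517)])/4+[270,135]
def pts(p):
    x,y,a,th=p
    L=[(48,0,0),(14,8,12),(14,-8,12),(-20,8,12),(-20,-8,12),(-16,24,0),(-16,-24,0)]
    for s in(24,-24): L.append((-16-80*np.cos(th),s,80*np.sin(th)))
    L=np.array(L); c,s=np.cos(a),np.sin(a)
    return np.c_[x+c*L[:,0]-s*L[:,1],y+s*L[:,0]+c*L[:,1],12+L[:,2]]
r=least_squares(lambda p:(proj(w,pts(p))-uv).ravel(),[634,-294,.78,.5],x_scale=[1,1,.01,.01])
print(r.x,r.fun.reshape(-1,2).round(1))
E
```

```text
[ 635.9434009  -292.58233477    0.76970154    0.82617492] [[ 0.   0.2]
 [ 0.2  1.4]
 [-0.3  1.5]
 [ 0.4 -0.9]
 [-0.2 -0.8]
 [ 0.9 -0.8]
 [-1.3 -0.5]
 [ 1.1 -0.3]
 [-0.9 -0. ]]
```

The head fits at (635.9,−292.6), yaw 0.77, bail about 0.83 rad, with residuals of 1.5 px or less. Descending to grip.

{"name": "jog_arm", "arguments": {"commands": [[0.003,0.003,-0.05,0,0,-0.003,0.6],[0.003,0.003,-0.1,0,0,-0.003,0.5],[0.003,0.003,-0.13,0,0,-0.003,0.5],[0.003,0.003,-0.15,0,0,-0.003,0.5],[0.003,0.003,-0.163,0,0,-0.003,0.5],[0.003,0.003,-0.163,0,0,-0.003,0],[0.003,0.003,-0.163,0,0,-0.003,0],[0.003,0.003,-0.163,0,0,-0.003,0],[0.003,0.003,-0.163,0,0,-0.003,0],[0.003,0.003,-0.163,0,0,-0.003,0]], "grip_force": 35}}

```text
clock: 4.2
eef_pos: [637.6, -291.4, 3.3]
eef_rot: [3.141, -0.0, 0.77]
wrist_force: [-0.8, 1.3, 6.0]
finger_gap: 15.4
```

```bash
python3 - <<'E'
from h import *
w=snap('wrist'); s=snap('side'); print(manip.read_state())
cv2.imwrite('pics/w2.png',w['img']); cv2.imwrite('pics/s2.png',cv2.resize(s['img'][150:270,320:480],None,fx=4.5,fy=4.5,interpolation=cv2.INTER_CUBIC))
E
```

```text
{'clock': 4.3, 'joints': array([-4.80977739e-01,  8.35976944e-01,  1.18546669e+00,  2.51354167e-06,
        1.11913616e+00,  3.19777343e-01]), 'qd': array([-4.13704461e-04,  8.41499088e-04, -8.99067260e-04, -2.78607429e-05,
        7.77695747e-04, -2.04024992e-03]), 'effort': array([-9.98533191e-02, -7.31748819e+01, -3.05922925e+01,  4.54004877e-02,
       -4.29079793e-01, -1.50149013e-02]), 'eef_pos': array([ 637.53111113, -291.41365583,    3.24673608]), 'eef_rot': array([ 3.14063185e+00, -3.20544892e-04,  7.70040303e-01]), 'wrist_force': array([-1.01070525,  0.97494737,  6.92759364]), 'moment': array([0.10957054, 0.39632224, 0.01681772]), 'finger_gap': 15.607228586773838}
```

View pics/w2.png

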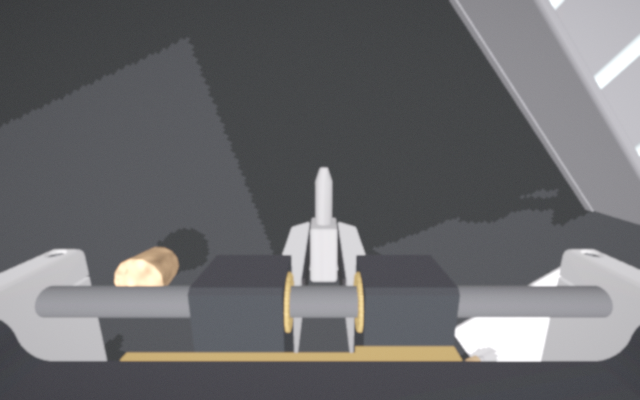

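View pics/s2.png

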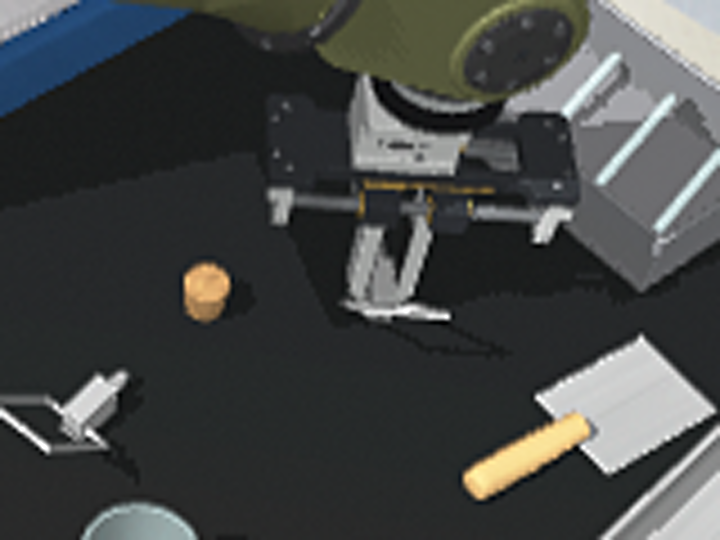

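```bash
python3 - <<'E'
from h import *
t=snap('top');w=snap('wrist');s=snap('side')
print('tip',onz(w,323,167,12))
print('bottle cap',onz(t,260.5,236.5,170), tri([t,s],[(260,236.5),(265,157)]),'base',onz(s,269,203,0))
cv2.imwrite('pics/t2.png',cv2.resize(t['img'][180:270,220:330],None,fx=6,fy=6))
E
```

```text
tip [ 670.46707576 -259.47755841   12.        ]
bottle cap [377.34374785  -2.99750515 170.        ] [377.13231181  -3.43250994 184.15128888] base [370.84965697  -2.57845463   0.        ]
```

View pics/t2.png

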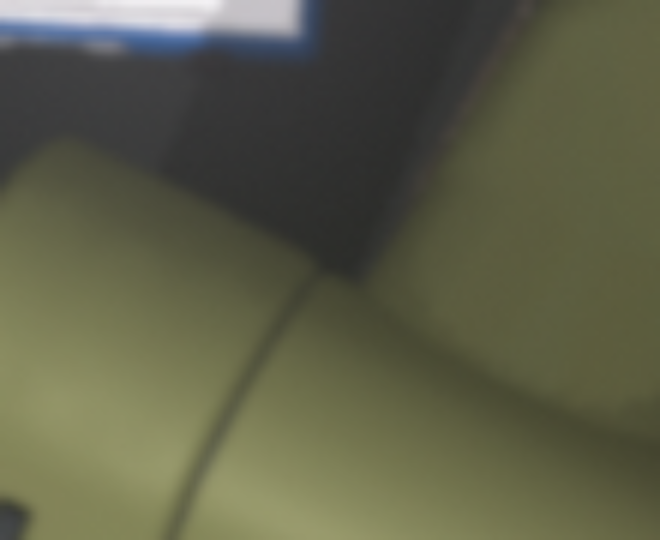

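{"name": "jog_arm", "arguments": {"commands": [[0,0,0.05,0,0,0,0],[0,0,0.11,0,0,0,0],[-0.01,0.01,0.16,0,0,-0.06,0],[-0.02,0.06,0.19,0,0,-0.12,0],[-0.03,0.12,0.19,0,0,-0.19,0],[-0.05,0.18,0.19,0,0,-0.26,0],[-0.06,0.24,0.19,0,0,-0.33,0],[-0.075,0.3,0.19,0,0,-0.4,0],[-0.083,0.361,0.19,0,0,-0.4,0],[-0.083,0.361,0.19,0,0,-0.4,0]]}}

```text
clock: 5.7
eef_pos: [553.4, 73.3, 192.5]
eef_rot: [-3.141, 0.0, -0.063]
wrist_force: [-0.2, -0.5, -2.0]
finger_gap: 15.9
```

```bash
python3 - <<'E'
from h import *
w=snap('wrist','w3.png'); s=snap('side'); st=manip.read_state(); print(st['eef_pos'],st['eef_rot'],st['finger_gap'])
cv2.imwrite('pics/s3.png',cv2.resize(s['img'][60:200,230:400],None,fx=4.2,fy=4.2,interpolation=cv2.INTER_CUBIC))
cv2.imwrite('pics/w3c.png',cv2.resize(w['img'][90:290,220:420],None,fx=3,fy=3,interpolation=cv2.INTER_CUBIC))
np.savez('w3.npz',**{k:w[k] for k in('img','K','R','t')})
E
```

```text
[554.11242148  69.98720035 192.34741653] [ 3.14136797e+00  1.55364919e-04 -6.64126231e-02] 15.90805719271625
```

View pics/w3.png

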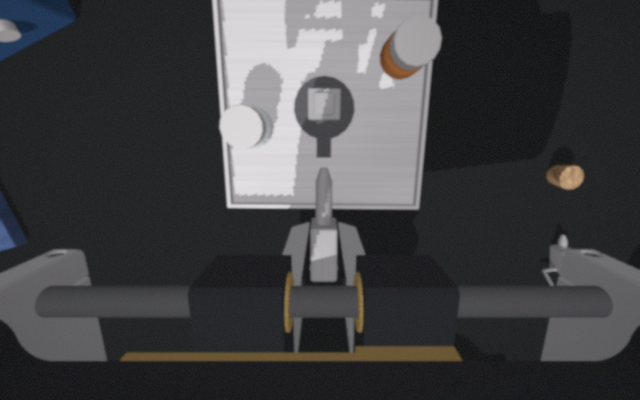

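View pics/w3c.png

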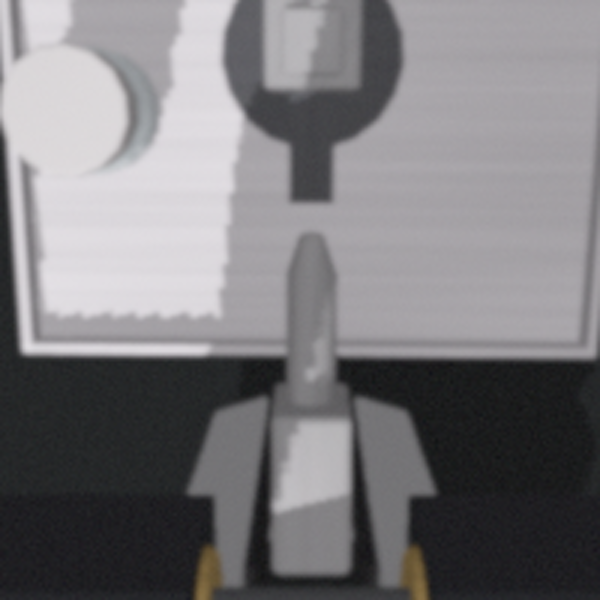

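View pics/s3.png

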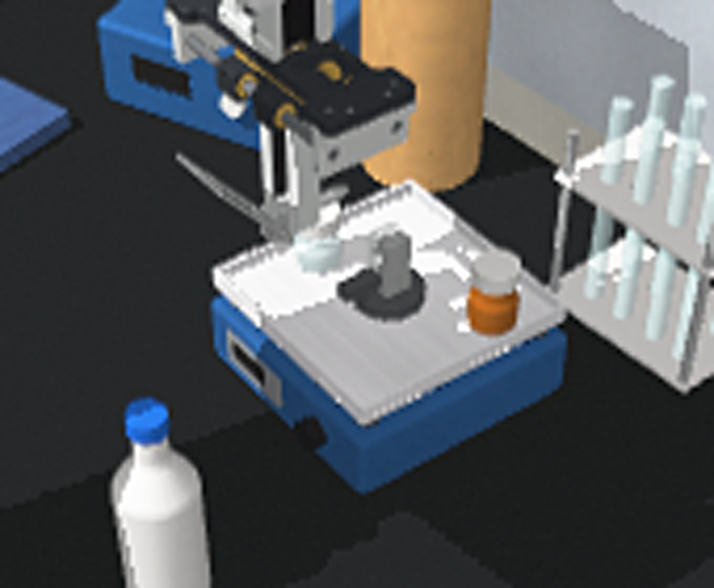

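```bash
python3 - <<'E'
from h import *
w=dict(np.load('w3.npz')); im=w['img']
cv2.imwrite('pics/w3p.png',cv2.resize(im[65:175,270:380],None,fx=5.4,fy=5.4,interpolation=cv2.INTER_CUBIC))
st=manip.read_state();print(st['eef_pos'],st['eef_rot'])
print('tip',onz(w,323.7,167.5,192.3+8.75))
E
```

```text
[554.11242148  69.98720035 192.34741653] [ 3.14136797e+00  1.55364919e-04 -6.64126231e-02]
tip [599.19847364  69.52195272 201.05      ]
```

View pics/w3p.png

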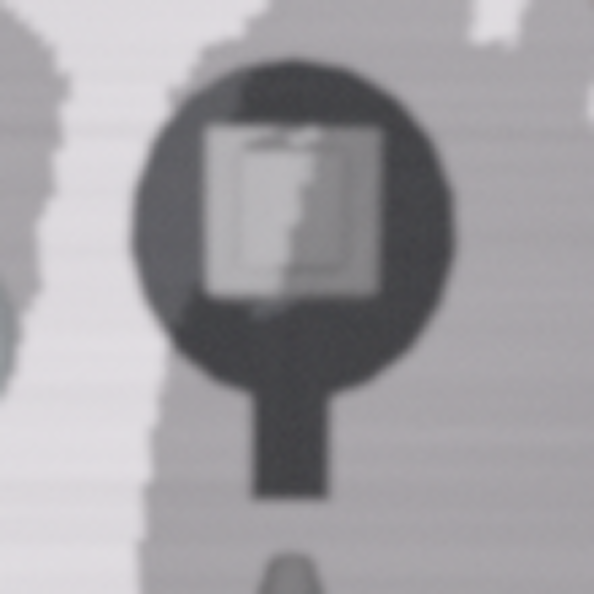

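```bash
python3 - <<'E'
from h import *
w=dict(np.load('w3.npz'))
f=lambda u,v,z:onz(w,270+u/5.4,65+v/5.4,z)
P=[f(204,125,146),f(381,125,146),f(381,296,146),f(204,296,146)]
print(np.round(P,1)); C=np.mean(P,0);print('C',C)
r=[f(252,496,113.7),f(329,496,113.7)];print('rib end',r,np.mean(r,0))
print('hubc',f(293,228,96)) 
psi=-0.067
d=np.array([np.cos(psi),np.sin(psi),0]);n=np.array([-d[1],d[0],0])
tip=np.array([599.2,69.5,0]); tcp=np.array([554.1,70.0,0])
for nm,X in(('C',C),('rib',np.mean(r,0)),('tip',tip),('tcp',tcp)): print(nm,(X-C)@d,(X-C)@n)
print(C-tip)
E
```

```text
[[650.9  77.9 146. ]
 [649.4  53.9 146. ]
 [627.   55.  146. ]
 [628.6  79.6 146. ]]
C [638.97332405  66.61936396 146.        ]
rib end [array([597.54961271,  75.7440723 , 113.7       ]), array([596.75991592,  63.14852331, 113.7       ])] [597.15476431  69.44629781 113.7       ]
hubc [640.19747518  66.31337022  96.        ]
C 0.0 0.0
rib -41.91399598101267 0.020843436955629208
tip -39.87694446619881 0.2113534336949955
tcp -84.90923031988955 -2.309208168703921
[ 39.77332405  -2.88063604 146.        ]
```

```bash
python3 - <<'E'
from h import *
st=manip.read_state();w=snap('wrist')
im=w['img']
print(st['eef_pos'],st['eef_rot'])
cv2.imwrite('pics/w4p.png',cv2.resize(im[65:185,260:380],None,fx=5,fy=5,interpolation=cv2.INTER_CUBIC))
np.savez('w4.npz',**{k:w[k] for k in('img','K','R','t')})
E
```

```text
[554.11242148  69.98720035 192.34741653] [ 3.14136797e+00  1.55364919e-04 -6.64126231e-02]
```

View pics/w4p.png

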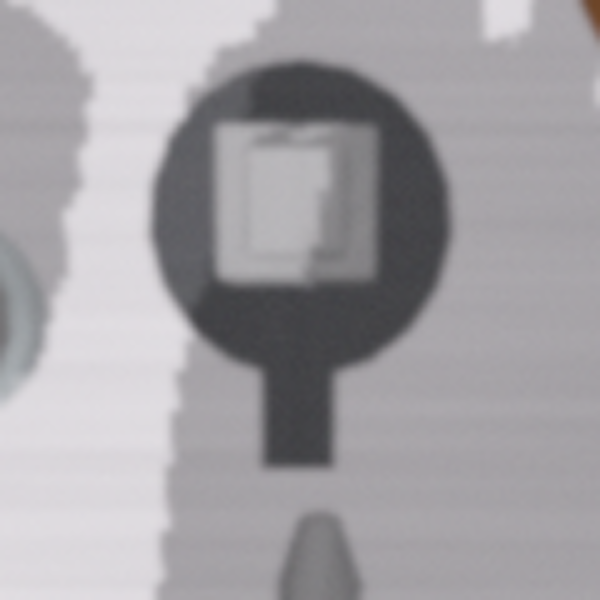

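```bash
python3 - <<'E'
from h import *
w=dict(np.load('w4.npz'))
f=lambda u,v,z:onz(w,260+u/5,65+v/5,z)
P=[f(214,122,146),f(378,122,146),f(378,283,146),f(214,283,146)]
C=np.mean(P,0);print('C',C, np.round(P,1).tolist())
r=np.mean([f(263,467,113.7),f(333,467,113.7)],0)
d=P[0]+P[1]-P[2]-P[3];print('yaw post',np.arctan2(d[1],d[0]))
psi=-0.067
d=np.array([np.cos(psi),np.sin(psi),0]);n=np.array([-d[1],d[0],0])
tip=f(319,513,201); tcp=np.array([554.1,70.0,0])
print(tip)
for nm,X in(('rib',r),('tip',tip),('tcp',tcp)): print(nm,(X-C)@d,(X-C)@n)
for z in (96,): print('hub',f(301,212,z))
E
```

```text
C [638.79857625  66.78199493 146.        ] [[651.0, 78.0, 146.0], [649.4, 54.0, 146.0], [626.6, 55.3, 146.0], [628.2, 79.9, 146.0]]
yaw post -0.06944489318909824
[599.82942719  66.04762919 201.        ]
rib -42.173211096572054 0.17403550785872357
tip -38.83254982196746 -3.341698090333625
tcp -84.72398647058158 -2.459774904064569
hub [640.94378833  66.38160343  96.        ]
```

{"name": "jog_arm", "arguments": {"commands": [[0,0.003,-0.03,0,0,0.003,0],[0,0.003,-0.06,0,0,0.006,0],[0,0.003,-0.073,0,0,0.006,0],[0,0.003,-0.073,0,0,0.006,0],[0,0.003,-0.073,0,0,0.006,0],[0,0.003,-0.073,0,0,0.006,0],[0,0.003,-0.073,0,0,0.006,0],[0,0.003,-0.073,0,0,0.006,0],[0,0.003,-0.073,0,0,0.006,0],[0,0.003,-0.073,0,0,0.006,0]]}}

```text
clock: 7.1
eef_pos: [554.2, 72.8, 119.4]
eef_rot: [3.142, 0.0, -0.055]
wrist_force: [-0.7, -0.6, -1.3]
finger_gap: 15.7
```

```bash
python3 - <<'E'
from h import *
st=manip.read_state();w=snap('wrist');s=snap('side')
im=w['img']
print(st['eef_pos'],st['eef_rot'],st['wrist_force'])
cv2.imwrite('pics/w5p.png',cv2.resize(im[20:200,240:400],None,fx=3.3,fy=3.3,interpolation=cv2.INTER_CUBIC))
cv2.imwrite('pics/s5.png',cv2.resize(s['img'][80:170,270:370],None,fx=6,fy=6,interpolation=cv2.INTER_CUBIC))
np.savez('w5.npz',**{k:w[k] for k in('img','K','R','t')})
E
```

```text
[554.20915929  72.75269201 119.44667896] [ 3.14157393e+00  4.46384650e-05 -5.51163206e-02] [-0.68164242 -0.64845098 -1.30773738]
```

View pics/w5p.png

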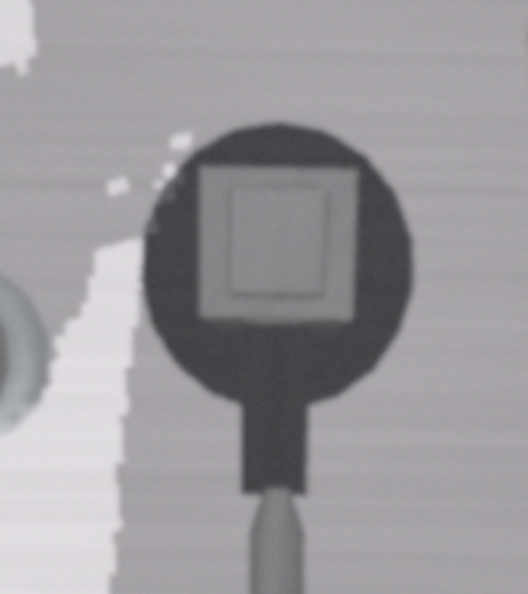

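View pics/s5.png

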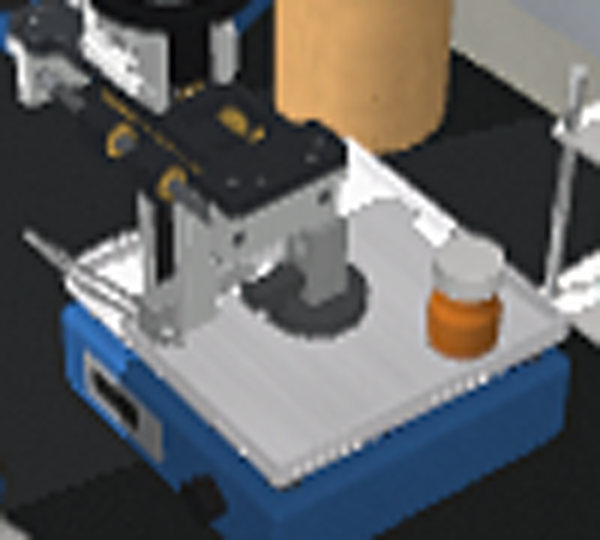

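{"name": "jog_arm", "arguments": {"commands": [[0.012,0,0,0,0,0,0],[0.022,-0.001,0,0,0,0,0],[0.028,-0.0013,0,0,0,0,0],[0.033,-0.0017,0,0,0,0,0],[0.038,-0.002,0,0,0,-0.001,0],[0.043,-0.0024,0,0,0,-0.003,0],[0.048,-0.0028,0,0,0,-0.005,0],[0.053,-0.0031,0,0,0,-0.005,0],[0.057,-0.0034,0,0,0,-0.005,0],[0.061,-0.0037,0,0,0,-0.005,0]]}}

```text
clock: 8.45
eef_pos: [615.5, 69.0, 119.5]
eef_rot: [-3.142, -0.0, -0.066]
wrist_force: [-0.2, 0.5, -1.3]
finger_gap: 15.8
```

```bash
python3 - <<'E'
from h import *
st=manip.read_state();w=snap('wrist');s=snap('side')
im=w['img']
print(st['eef_pos'],st['eef_rot'],st['wrist_force'],manip.read_state()['wrist_force'],manip.read_state()['eef_pos'])
cv2.imwrite('pics/w6p.png',cv2.resize(im[60:300,220:420],None,fx=2.5,fy=2.5,interpolation=cv2.INTER_CUBIC))
cv2.imwrite('pics/s6.png',cv2.resize(s['img'][80:170,270:370],None,fx=6,fy=6,interpolation=cv2.INTER_CUBIC))
E
```

```text
[615.47633563  69.01164376 119.4660491 ] [-3.14159157e+00 -2.70432408e-05 -6.56265174e-02] [-0.17564423  0.50431751 -1.32563838] [-0.46241442 -0.03381253 -1.35234293] [615.50651539  69.01084888 119.37280949]
```

View pics/w6p.png

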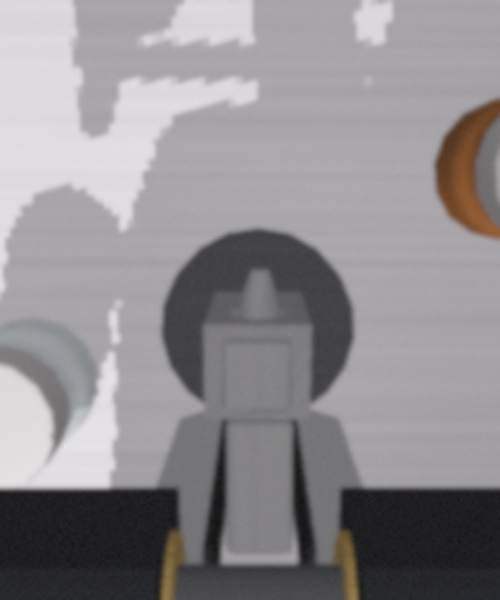

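View pics/s6.png

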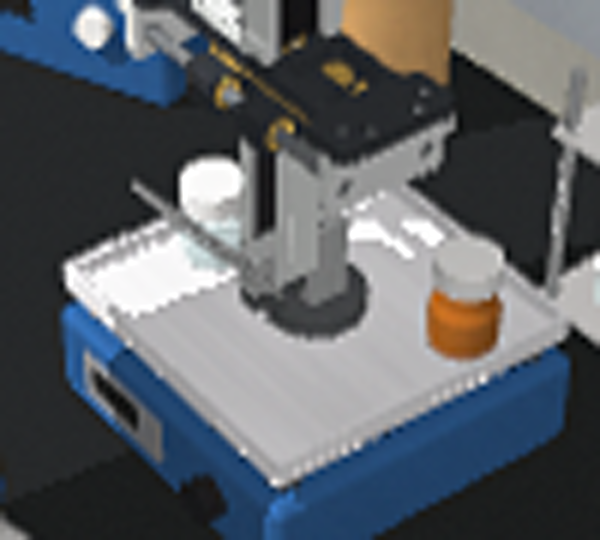

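The shank is through: its tip shows past the post's far face at crop (260,270). There is no force yet, so the shoulder isn't touching. I'll push a few mm more.

{"name": "jog_arm", "arguments": {"commands": [[0.0005,0,0,0,0,0,0],[0.001,0,0,0,0,0,0],[0.0015,0,0,0,0,0,0],[0.002,0,0,0,0,0,0],[0.002,0,0,0,0,0,0],[0.0025,0,0,0,0,0,0],[0.0025,0,0,0,0,0,0],[0.003,0,0,0,0,0,0],[0.003,0,0,0,0,0,0],[0.003,0,0,0,0,0,0]]}}

```text
clock: 9.8
eef_pos: [616.9, 69.1, 119.4]
eef_rot: [3.141, 0.004, -0.066]
wrist_force: [-13.5, -0.2, 5.6]
finger_gap: 15.8
```

Shoulder contact: the force rose to 13.5 N and the arm stopped at x=616.9. I'll relieve the push, open only narrowly because of the jars, and rise.

{"name": "jog_arm", "arguments": {"commands": [[-0.0015,0,-0.0005,0,0,0,0],[-0.0015,0,-0.001,0,0,0,0],[-0.0015,0,-0.001,0,0,0,0.33],[-0.0015,0,-0.001,0,0,0,0.33],[-0.0015,0,-0.001,0,0,0,0.33],[-0.0015,0,0.02,0,0,0,0.33],[-0.0015,0,0.05,0,0,0,0.33],[-0.0015,0,0.08,0,0,0,0.33],[-0.0015,0,0.12,0,0,0,0.33],[-0.0015,0,0.12,0,0,0,0.33]]}}

```text
clock: 11.05
eef_pos: [617.7, 69.1, 242.8]
eef_rot: [-3.141, -0.006, -0.066]
wrist_force: [-0.6, 1.0, -0.5]
finger_gap: 31.4
```

```bash
python3 - <<'E'
from h import *
st=manip.read_state();w=snap('wrist');s=snap('side')
im=w['img']
print(st['eef_pos'],st['eef_rot'],st['wrist_force'],st['finger_gap'],st['clock'])
cv2.imwrite('pics/w7.png',im)
cv2.imwrite('pics/s7.png',cv2.resize(s['img'][80:170,270:370],None,fx=6,fy=6,interpolation=cv2.INTER_CUBIC))
E
```

```text
[617.73354172  69.08719481 242.82316863] [-3.14095398 -0.00565223 -0.06557132] [-0.59733678  1.02820389 -0.54507124] 31.422332218879294 11.05
```

View pics/w7.png

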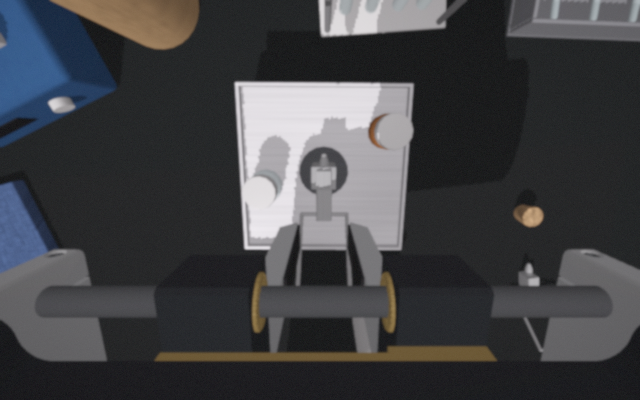

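View pics/s7.png

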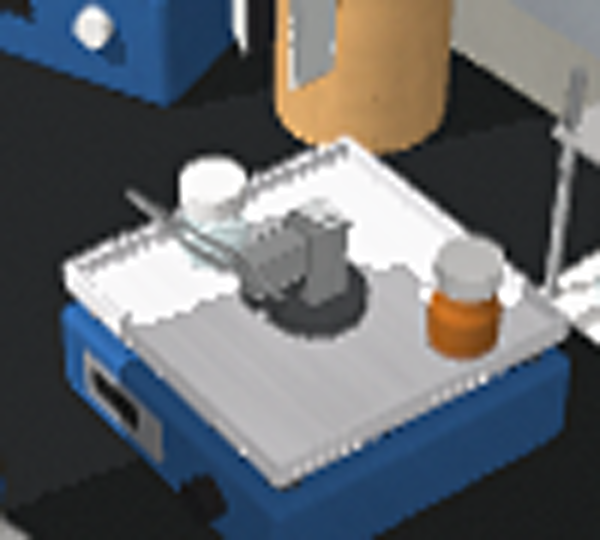

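The pin is seated and its head lies on the rib at crop (290,260). Next I'll turn the jaws across the bar and hover over it.

{"name": "jog_arm", "arguments": {"commands": [[-0.01,0,0,0,0,0.08,0.33],[-0.02,0,0,0,0,0.16,0.33],[-0.03,0.001,0,0,0,0.24,0.33],[-0.04,0.001,0,0,0,0.32,0.33],[-0.05,0.002,0,0,0,0.41,0.33],[-0.06,0.003,0,0,0,0.49,0.33],[-0.07,0.004,0,0,0,0.57,0.33],[-0.0735,0.004,0,0,0,0.66,0.33],[-0.0735,0.004,0,0,0,0.75,0.33],[-0.0735,0.004,0,0,0,0.75,0.33]]}}

```text
clock: 12.4
eef_pos: [542.9, 73.0, 238.3]
eef_rot: [-3.14, 0.0, 1.504]
wrist_force: [-0.4, -0.4, -0.3]
finger_gap: 30.8
```

```bash
python3 - <<'E'
from h import *
c=snap('wrist');w=snap('wrist','w8.png');s=snap('side');st=manip.read_state();t=snap('top','t8.png')
print(st['eef_pos'],st['eef_rot'],st['finger_gap'],st['clock'])
cv2.imwrite('pics/s8.png',cv2.resize(s['img'][60:170,260:370],None,fx=5.4,fy=5.4,interpolation=cv2.INTER_CUBIC))
np.savez('w8.npz',**{k:w[k] for k in('img','K','R','t')})
C=np.array([638.4,66.8,0]);psi=-.067;d=np.array([np.cos(psi),np.sin(psi),0]);n=np.array([-d[1],d[0],0]);H=C-41*d+[0,0,127]
for th in(.6,.7,.8,.9):
  B=H-80*np.cos(th)*d+[0,0,80*np.sin(th)]
  print(th,B.round(1),[proj(c_,[B+24*n,B-24*n]).round(1).tolist() for c_ in(w,s)])
E
```

```text
[543.10037898  73.02796884 238.87918192] [-3.14071853e+00  1.11451276e-04  1.50124401e+00] 31.172127765271046 12.55
0.6 [531.6  74.  172.2] [[[310.5, 181.0], [311.2, 233.7]], [[288.1, 117.1], [297.7, 125.7]]]
0.7 [536.4  73.6 178.5] [[[316.0, 182.3], [316.4, 236.2]], [[289.4, 114.7], [299.0, 123.3]]]
0.8 [541.9  73.3 184.4] [[[322.4, 183.6], [322.6, 238.7]], [[290.9, 112.4], [300.5, 120.9]]]
0.9 [547.9  72.9 189.7] [[[329.9, 184.8], [329.7, 241.0]], [[292.5, 110.1], [302.2, 118.6]]]
```

View pics/w8.png

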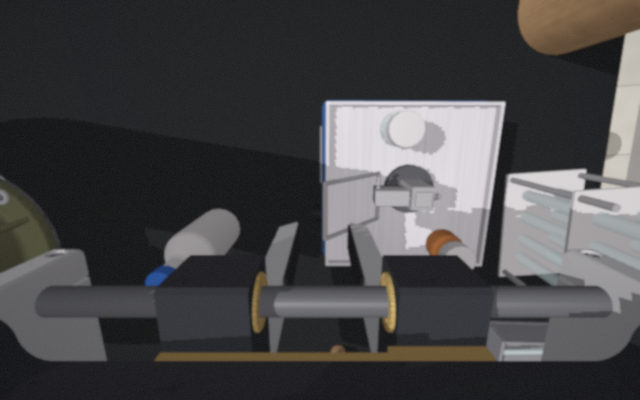

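View pics/s8.png

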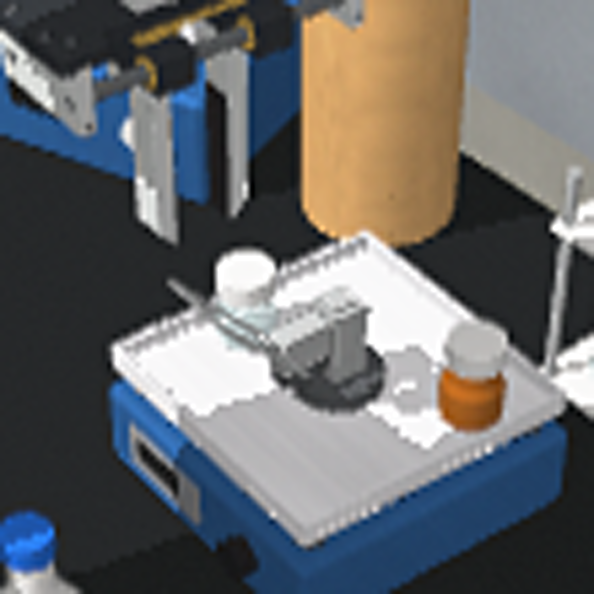

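```bash
python3 - <<'E'
from h import *
im=cv2.imread('pics/w8.png')
cv2.imwrite('pics/w8c.png',cv2.resize(im[150:270,300:450],None,fx=5,fy=5,interpolation=cv2.INTER_CUBIC))
E
```

```text
(no output)
```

View pics/w8c.png

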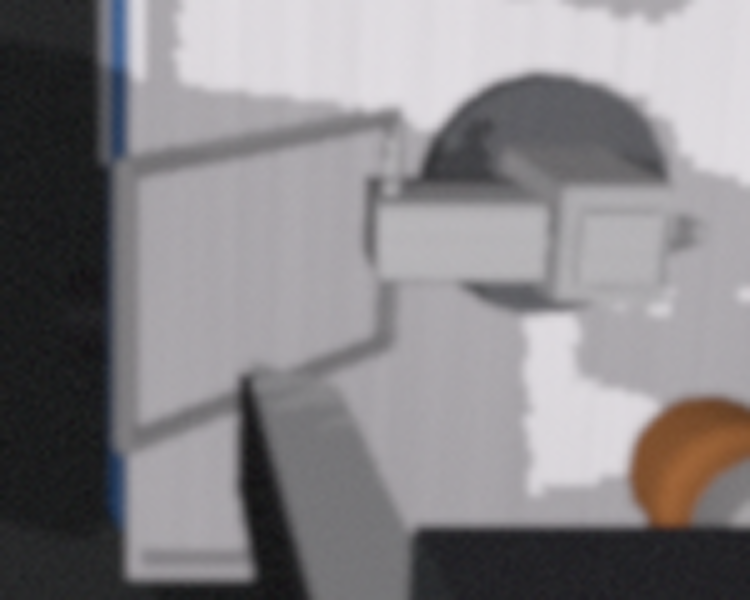

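The bar is at (325,210), in line with the model at θ≈0.83. Descending and gripping it lightly.

{"name": "jog_arm", "arguments": {"commands": [[0.001,0,-0.03,0,0,0,0.33],[0.001,0,-0.055,0,0,0,0.33],[0.001,0,-0.065,0,0,0,0.33],[0.001,0,-0.065,0,0,0,0.33],[0.001,0,-0.065,0,0,0,0],[0.001,0,-0.065,0,0,0,0],[0.001,0,-0.065,0,0,0,0],[0.001,0,-0.065,0,0,0,0],[0.001,0,-0.065,0,0,0,0],[0.001,0,-0.065,0,0,0,0]], "grip_force": 5}}

```text
clock: 13.85
eef_pos: [544.2, 73.1, 174.6]
eef_rot: [3.142, -0.0, 1.505]
wrist_force: [-2.2, -0.1, 4.1]
finger_gap: 3.5
```

```bash
python3 - <<'E'
from h import *
w=snap('wrist');s=snap('side');st=manip.read_state()
print(st['eef_pos'],st['eef_rot'],st['finger_gap'],st['clock'],st['wrist_force'])
cv2.imwrite('pics/s9.png',cv2.resize(s['img'][60:170,260:370],None,fx=5.4,fy=5.4,interpolation=cv2.INTER_CUBIC))
cv2.imwrite('pics/w9.png',w['img'])
P=st['eef_pos'];psi=-.067;d=np.array([np.cos(psi),np.sin(psi),0])
H=np.array([638.4,66.8,0])-41*d+[0,0,127]; r=P+[0,0,12]-H; print(r@d,r[2],np.hypot(r@d,r[2]),np.arctan2(r[2],-(r@d)))
th0=np.arctan2(59,54)
for th in np.arange(.9,3.0,.1):
  v=H-80*np.cos(th)*d+[0,0,80*np.sin(th)]-[0,0,12]-P; print(round(th,2),(v/1000).round(4).tolist())
E
```

```text
[544.14412686  73.04100497 174.52617874] [-3.14142248e+00 -1.26934176e-06  1.50520304e+00] 4.298344386705474 13.95 [-2.41765794  0.33409334  2.9828364 ]
-53.46222951988708 59.526178742664314 80.00984902460888 0.8390154971061912
0.9 [0.0037, -0.0002, 0.0031]
1.0 [0.0102, -0.0006, 0.0078]
1.1 [0.0171, -0.0011, 0.0118]
1.2 [0.0244, -0.0016, 0.015]
1.3 [0.032, -0.0021, 0.0176]
1.4 [0.0398, -0.0026, 0.0193]
1.5 [0.0477, -0.0031, 0.0203]
1.6 [0.0557, -0.0037, 0.0204]
1.7 [0.0636, -0.0042, 0.0198]
1.8 [0.0715, -0.0047, 0.0184]
1.9 [0.0792, -0.0052, 0.0162]
2.0 [0.0866, -0.0057, 0.0132]
2.1 [0.0936, -0.0062, 0.0095]
2.2 [0.1003, -0.0066, 0.0052]
2.3 [0.1065, -0.0071, 0.0001]
2.4 [0.1122, -0.0074, -0.0055]
2.5 [0.1173, -0.0078, -0.0116]
2.6 [0.1217, -0.0081, -0.0183]
2.7 [0.1255, -0.0083, -0.0253]
2.8 [0.1286, -0.0085, -0.0327]
2.9 [0.1309, -0.0087, -0.0404]
```

View pics/s9.png

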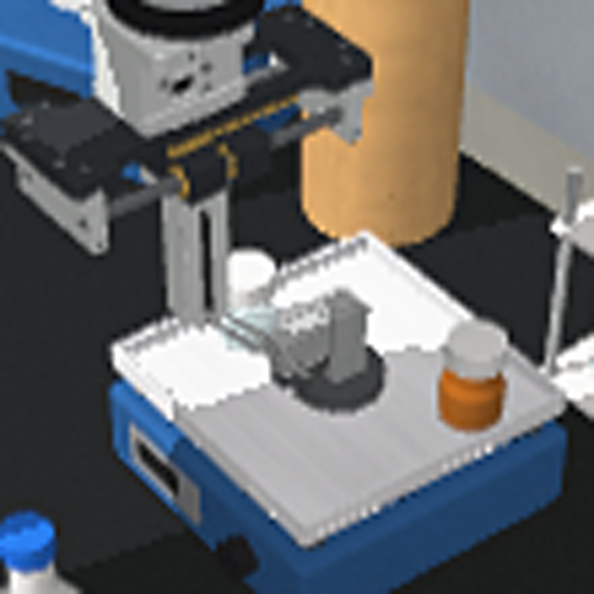

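View pics/w9.png

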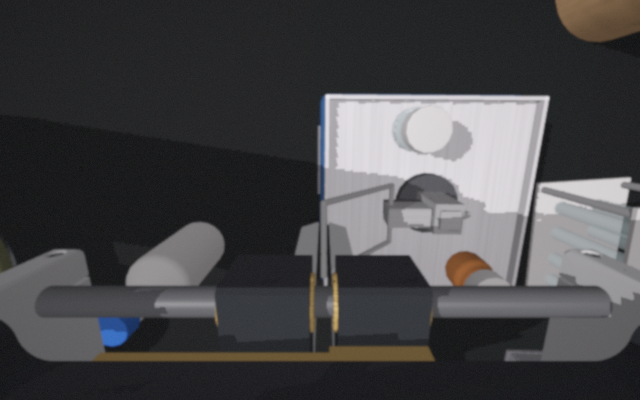

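The bar is gripped (gap about 4 mm) at radius 80.0 on the model. Swinging up along the arc.

{"name": "jog_arm", "arguments": {"commands": [[0.004,0,0.003,0,0,0,0],[0.0105,-0.0006,0.0078,0,0,0,0],[0.0175,-0.001,0.0118,0,0,0,0],[0.025,-0.0016,0.015,0,0,0,0],[0.0325,-0.002,0.0176,0,0,0,0],[0.0403,-0.0026,0.0193,0,0,0,0],[0.0482,-0.003,0.0203,0,0,0,0],[0.0562,-0.0037,0.0204,0,0,0,0],[0.0641,-0.0042,0.0198,0,0,0,0],[0.072,-0.0047,0.0184,0,0,0,0]]}}

```text
clock: 15.2
eef_pos: [616.7, 68.3, 192.5]
eef_rot: [-3.141, 0.0, 1.505]
wrist_force: [0.3, -0.2, -0.3]
finger_gap: 3.7
```

```bash
python3 - <<'E'
from h import *
s=snap('side');st=manip.read_state()
print(st['eef_pos'],st['eef_rot'],st['finger_gap'],st['clock'],st['wrist_force'])
cv2.imwrite('pics/s10.png',cv2.resize(s['img'][60:170,260:370],None,fx=5.4,fy=5.4,interpolation=cv2.INTER_CUBIC))
E
```

```text
[617.18813473  68.18852129 192.19357502] [-3.14119938e+00  9.35610684e-05  1.50501499e+00] 3.3607633850751553 15.25 [1.98725977 0.11131411 2.71859974]
```

View pics/s10.png

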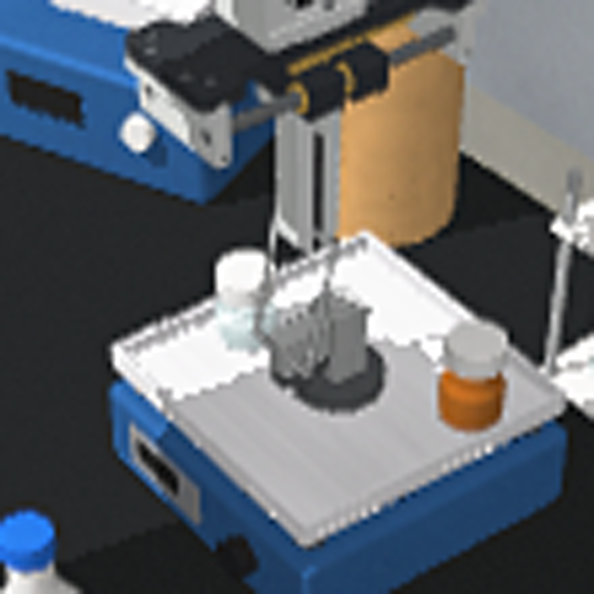

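{"name": "jog_arm", "arguments": {"commands": [[0.0077,-0.0005,-0.0022,0,0,0,0],[0.0151,-0.001,-0.0052,0,0,0,0],[0.0221,-0.0015,-0.0089,0,0,0,0],[0.0288,-0.0019,-0.0132,0,0,0,0],[0.035,-0.0024,-0.0183,0,0,0,0],[0.0407,-0.0027,-0.0239,0,0,0,0],[0.0458,-0.003,-0.03,0,0,0,0],[0.0502,-0.0034,-0.0367,0,0,0,0],[0.054,-0.0036,-0.0437,0,0,0,0],[0.0571,-0.0038,-0.0511,0,0,0,0]]}}

```text
clock: 16.5
eef_pos: [673.6, 64.5, 141.3]
eef_rot: [3.141, -0.0, 1.505]
wrist_force: [0.7, -0.7, 0.8]
finger_gap: 3.8
```

```bash
python3 - <<'E'
from h import *
s=snap('side');st=manip.read_state()
print(st['eef_pos'],st['eef_rot'],st['finger_gap'],st['clock'],st['wrist_force'])
cv2.imwrite('pics/s11.png',cv2.resize(s['img'][60:170,260:370],None,fx=5.4,fy=5.4,interpolation=cv2.INTER_CUBIC))
E
```

```text
[673.4164364   64.45593181 140.10343472] [-3.14043827e+00  1.13805987e-04  1.50511113e+00] 3.5860113740490673 16.55 [ 0.70764665 -0.44057185 -0.86220579]
```

View pics/s11.png

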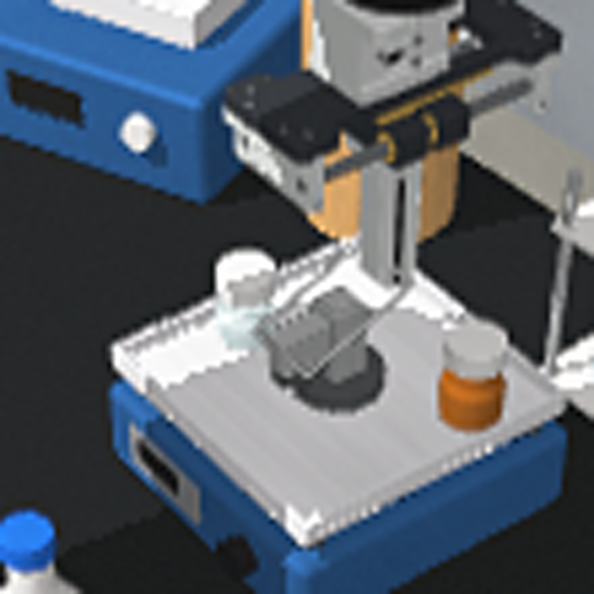

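The bail is at about 2.8 rad. Releasing, rising, shutting the fingers, then pressing the bar down from above.

{"name": "jog_arm", "arguments": {"commands": [[0,0,0,0,0,0,0.15],[0,0,0,0,0,0,0.15],[0,0,0.025,0,0,0,0.15],[0.003,0,0.03,0,0,0,0],[0.005,0,0.03,0,0,0,0],[0.005,0,0.03,0,0,0,0],[0.005,0,0.02,0,0,0,0],[0.005,0,0.01,0,0,0,0],[0.005,0,0.002,0,0,0,0],[0.005,0,-0.004,0,0,0,0]], "grip_force": 10}}

```text
clock: 17.8
eef_pos: [678.3, 64.5, 137.0]
eef_rot: [-3.141, 0.0, 1.505]
wrist_force: [1.2, -0.6, 0.6]
finger_gap: 0.5
```

```bash
python3 - <<'E'
from h import *
s=snap('side');st=manip.read_state()
print(st['eef_pos'],st['finger_gap'],st['clock'],st['wrist_force'])
cv2.imwrite('pics/s12.png',cv2.resize(s['img'][60:170,260:370],None,fx=5.4,fy=5.4,interpolation=cv2.INTER_CUBIC))
E
```

```text
[678.0230065   64.50639766 136.3137965 ] 0.42954601036688006 17.85 [ 1.05947414  0.8579161  -0.57776503]
```

View pics/s12.png

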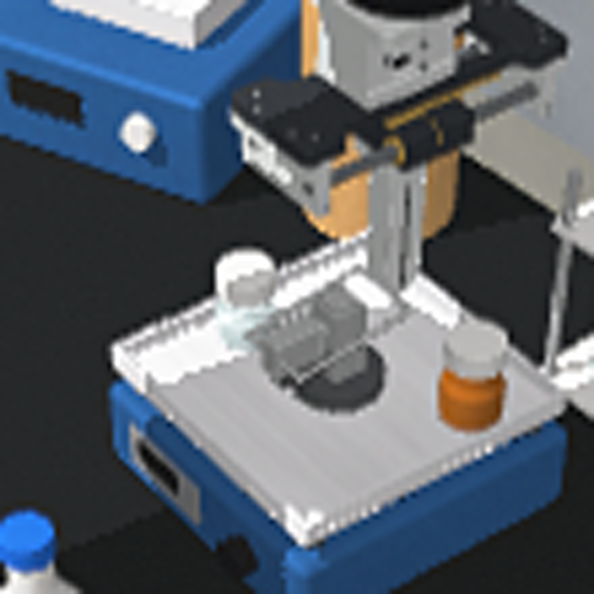

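Down to about z=136 on the bar, which puts the bail near 3.05 rad. I'll press on until I feel the stop, then lift.

{"name": "jog_arm", "arguments": {"commands": [[0,0,-0.001,0,0,0,0],[0,0,-0.002,0,0,0,0],[0,0,-0.003,0,0,0,0],[0,0,-0.004,0,0,0,0],[0,0,-0.005,0,0,0,0],[0,0,-0.005,0,0,0,0],[0,0,-0.005,0,0,0,0],[0,0,-0.005,0,0,0,0],[0,0,-0.005,0,0,0,0],[0,0,-0.005,0,0,0,0]]}}

```text
clock: 19.1
eef_pos: [678.3, 64.5, 132.7]
eef_rot: [-3.142, 0.0, 1.505]
wrist_force: [0.1, 0.3, -0.0]
finger_gap: 0.3
```

{"name": "jog_arm", "arguments": {"commands": [[0,0,0.01,0,0,0,0],[0,0,0.03,0,0,0,0],[0,0,0.06,0,0,0,0],[-0.03,0,0.1,0,0,0,0],[-0.07,0,0.14,0,0,0,0],[-0.12,0,0.17,0,0,0,0],[-0.15,0,0.17,0,0,0,0],[-0.15,0,0.17,0,0,0,0],[-0.15,0,0.17,0,0,0,0],[-0.15,0,0.17,0,0,0,0]]}}

```text
clock: 20.35
eef_pos: [528.9, 64.5, 302.2]
eef_rot: [-3.141, 0.0, 1.505]
wrist_force: [-0.3, 0.5, -0.4]
finger_gap: 0.5
```

```bash
python3 - <<'E'
from h import *
s=snap('side','s13f.png');w=snap('wrist','w13.png');t=snap('top','t13.png');st=manip.read_state()
print(st['eef_pos'],st['finger_gap'],st['clock'],st['wrist_force'])
cv2.imwrite('pics/s13.png',cv2.resize(s['img'][80:170,260:370],None,fx=6,fy=6,interpolation=cv2.INTER_CUBIC))
cv2.imwrite('pics/w13c.png',cv2.resize(w['img'][130:260,330:500],None,fx=4.5,fy=4.5,interpolation=cv2.INTER_CUBIC))
C=np.array([638.4,66.8,0]);psi=-.067;d=np.array([np.cos(psi),np.sin(psi),0]);n=np.array([-d[1],d[0],0]);H=C-41*d+[0,0,127]
for th in(2.8,2.9,3.0,3.1):
  B=H-80*np.cos(th)*d+[0,0,80*np.sin(th)]
  print(th,[proj(c_,[B+24*n,B-24*n]).round(1).tolist() for c_ in(w,s)])
E
```

```text
[528.68826366  64.48431537 302.27175269] 0.6384810986937891 20.5 [-0.39640759 -0.20806908  0.16345548]
2.8 [[[451.3, 160.1], [446.9, 201.4]], [[326.2, 104.7], [336.0, 112.5]]]
2.9 [[[450.5, 159.4], [446.2, 199.9]], [[326.7, 106.5], [336.4, 114.3]]]
3.0 [[[448.9, 158.7], [444.8, 198.3]], [[327.0, 108.4], [336.7, 116.2]]]
3.1 [[[446.8, 158.1], [442.8, 196.8]], [[327.1, 110.4], [336.7, 118.2]]]
```

View pics/s13.png

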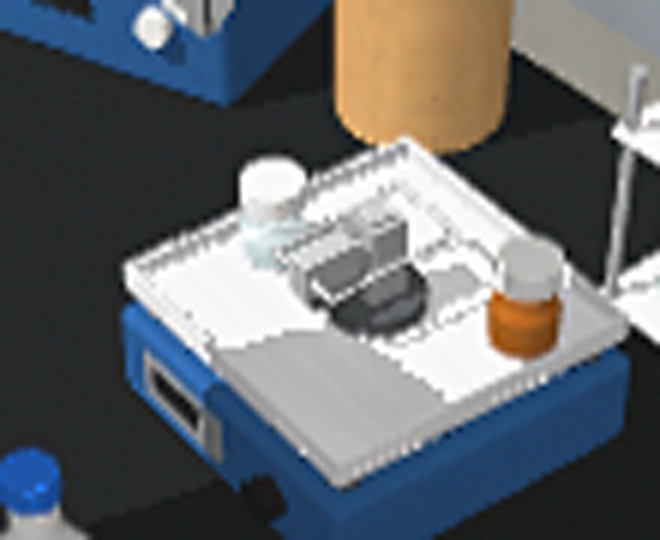

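View pics/w13.png

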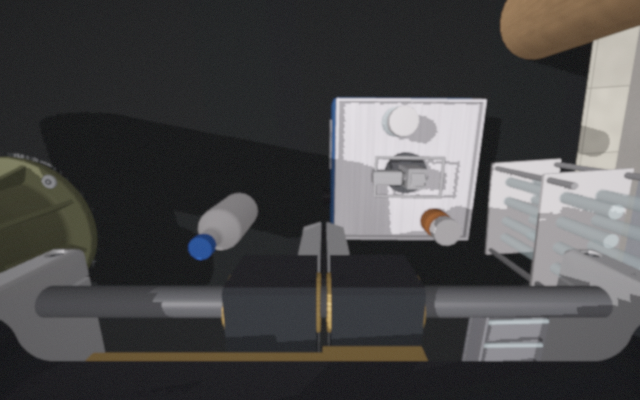

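View pics/w13c.png

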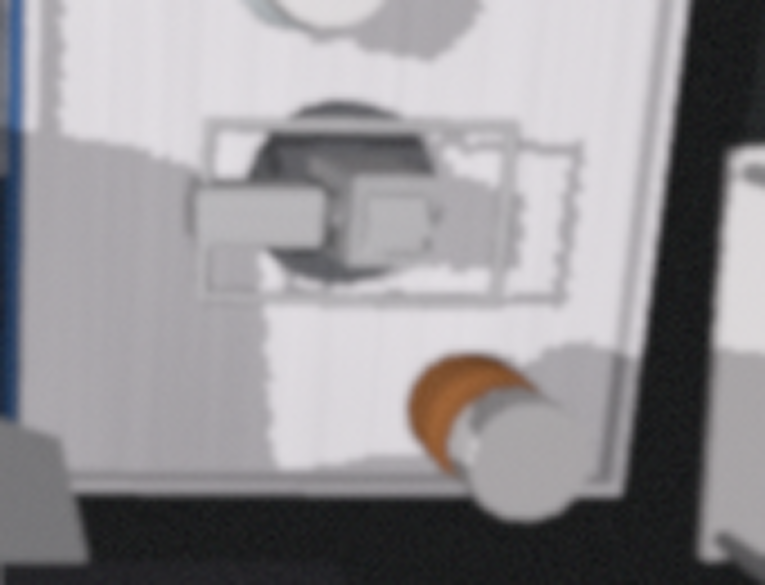

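```bash
python3 - <<'E'
from h import *
w=snap('wrist')
C=np.array([638.4,66.8,0]);psi=-.067;d=np.array([np.cos(psi),np.sin(psi),0]);n=np.array([-d[1],d[0],0])
P=lambda l,y,z:(np.array(proj(w,[C+l*d+y*n+[0,0,z]])[0]-[330,130])*4.5).round(0)
for e in(0,2,4):
  print(e,'shoulder top',P(-11-e,8,138),P(-11-e,-8,138),'rear top',P(-45-e,8,138),P(-45-e,-8,138),'bar',P(39-e,24,128),P(39-e,-24,128),'hinge',P(-41-e,24,126),P(-41-e,-24,126))
print('post top near',P(-11,12,146),P(-11,-12,146),'far',P(11,12,146),P(11,-12,146),'tip',P(23,0,127))
cv2.imwrite('pics/w14c.png',cv2.resize(w['img'][150:210,360:460],None,fx=8,fy=8,interpolation=cv2.INTER_CUBIC))
E
```

```text
0 shoulder top [343. 189.] [339. 249.] rear top [215. 189.] [212. 249.] bar [523. 125.] [505. 299.] hinge [224. 124.] [216. 297.]
2 shoulder top [336. 189.] [332. 249.] rear top [207. 189.] [205. 249.] bar [515. 125.] [498. 299.] hinge [217. 124.] [209. 297.]
4 shoulder top [328. 189.] [324. 249.] rear top [200. 189.] [197. 249.] bar [508. 125.] [491. 299.] hinge [210. 124.] [202. 297.]
post top near [353. 179.] [346. 270.] far [438. 179.] [430. 270.] tip [454. 213.]
```

View pics/w14c.png

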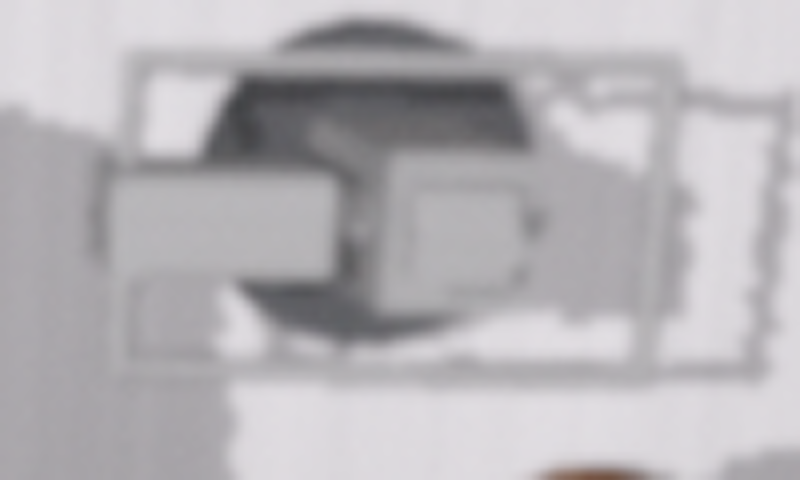

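The bail is fully down at about 3.1 rad. Against the projected model, though, the shoulder now stands about 3–3.5 mm off the face, because the swing pulled the pin back a little. The limit is 4 mm, so I'll push the head's rear face home with the shut fingertips.

{"name": "jog_arm", "arguments": {"commands": [[0.015,0.003,-0.03,0,0,0,0],[0.03,0.007,-0.08,0,0,0,0],[0.034,0.0073,-0.13,0,0,0,0],[0.034,0.0073,-0.165,0,0,0,0],[0.034,0.0073,-0.182,0,0,0,0],[0.034,0.0073,-0.182,0,0,0,0],[0.036,0.0072,-0.182,0,0,0,0],[0.038,0.007,-0.182,0,0,0,0],[0.04,0.0068,-0.182,0,0,0,0],[0.042,0.0067,-0.182,0,0,0,0]]}}

```text
clock: 21.8
eef_pos: [570.6, 71.2, 121.0]
eef_rot: [3.141, -0.0, 1.505]
wrist_force: [0.5, -0.4, -0.6]
finger_gap: 0.9
```

```bash
python3 - <<'E'
from h import *
s=snap('side');w=snap('wrist','w15.png');st=manip.read_state()
print(st['eef_pos'],st['finger_gap'],st['clock'],st['wrist_force'])
cv2.imwrite('pics/s15.png',cv2.resize(s['img'][80:170,260:370],None,fx=6,fy=6,interpolation=cv2.INTER_CUBIC))
cv2.imwrite('pics/w15c.png',cv2.resize(w['img'][130:290,280:480],None,fx=4,fy=3.7,interpolation=cv2.INTER_CUBIC))
E
```

```text
[570.5347107   71.21888072 120.85812159] 0.42852863349425063 21.9 [ 0.19859044 -0.69987345 -0.5741878 ]
```

View pics/w15c.png

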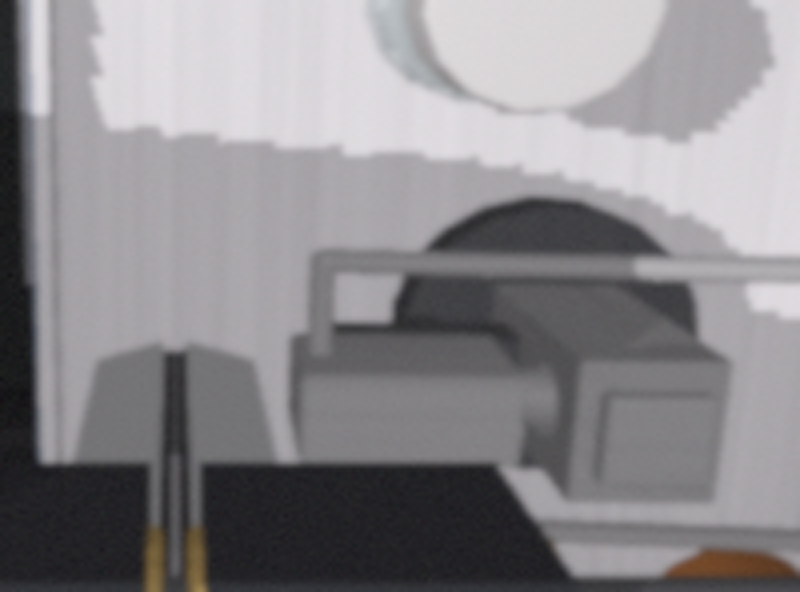

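View pics/s15.png

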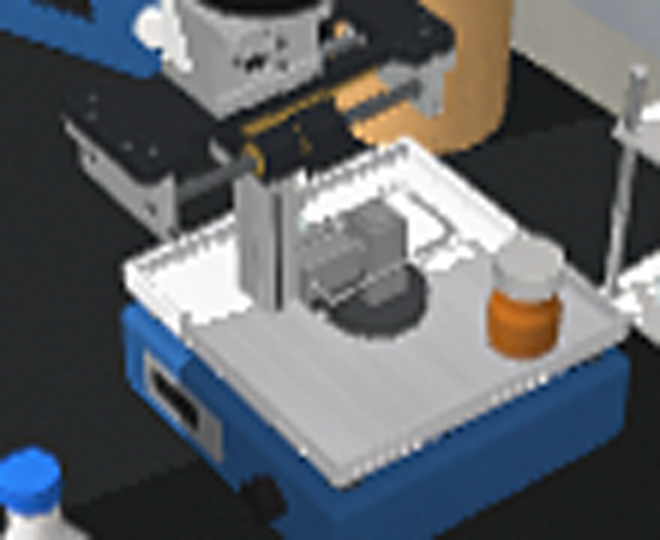

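The wrist view confirms it: the shank is visible between shoulder and post at crop (540,395). Pushing on.

{"name": "jog_arm", "arguments": {"commands": [[0.001,0,0,0,0,0,0],[0.002,-0.0001,0,0,0,0,0],[0.003,-0.0002,0,0,0,0,0],[0.004,-0.0003,0,0,0,0,0],[0.005,-0.0003,0,0,0,0,0],[0.006,-0.0004,0,0,0,0,0],[0.007,-0.0005,0,0,0,0,0],[0.008,-0.0005,0,0,0,0,0],[0.009,-0.0006,0,0,0,0,0],[0.009,-0.0006,0,0,0,0,0]]}}

```text
clock: 23.15
eef_pos: [579.4, 70.7, 120.7]
eef_rot: [3.142, -0.0, 1.505]
wrist_force: [-0.9, -0.0, 0.3]
finger_gap: 0.2
```

```bash
python3 - <<'E'
from h import *
w=snap('wrist','w16.png');st=manip.read_state()
print(st['eef_pos'],st['finger_gap'],st['clock'],st['wrist_force'])
cv2.imwrite('pics/w16c.png',cv2.resize(w['img'][130:290,280:480],None,fx=4,fy=3.7,interpolation=cv2.INTER_CUBIC))
E
```

```text
[579.36359677  70.63275591 120.74577667] 0.5719515987288066 23.2 [0.0020648  0.12407144 0.79476268]
```

View pics/w16c.png

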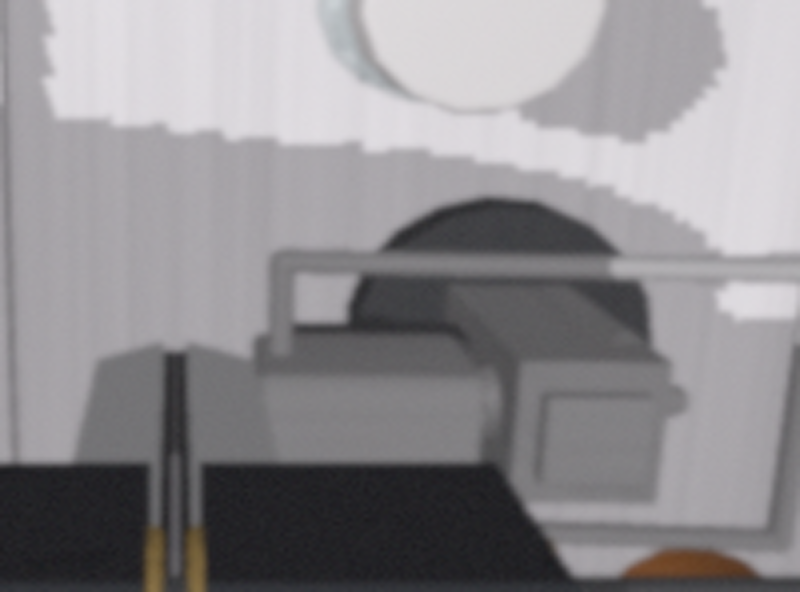

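The gap is closing with almost no force. Continuing until I feel contact.

{"name": "jog_arm", "arguments": {"commands": [[0.0005,0,0,0,0,0,0],[0.001,-0.0001,0,0,0,0,0],[0.0015,-0.0001,0,0,0,0,0],[0.002,-0.0001,0,0,0,0,0],[0.0025,-0.0002,0,0,0,0,0],[0.003,-0.0002,0,0,0,0,0],[0.0035,-0.0002,0,0,0,0,0],[0.004,-0.0003,0,0,0,0,0],[0.004,-0.0003,0,0,0,0,0],[0.004,-0.0003,0,0,0,0,0]]}}

```text
clock: 24.45
eef_pos: [582.4, 70.5, 120.7]
eef_rot: [-3.139, 0.0, 1.505]
wrist_force: [-10.6, 1.8, 7.4]
finger_gap: 0.5
```

```bash
python3 - <<'E'
from h import *
w=snap('wrist','w17.png');st=manip.read_state()
print(st['eef_pos'],st['finger_gap'],st['clock'],st['wrist_force'])
cv2.imwrite('pics/w17c.png',cv2.resize(w['img'][130:290,280:480],None,fx=4,fy=3.7,interpolation=cv2.INTER_CUBIC))
E
```

```text
[582.39856736  70.4688432  120.73539463] 0.5397540563324276 24.5 [-10.22848208   0.04586065   6.72268293]
```

View pics/w17c.png

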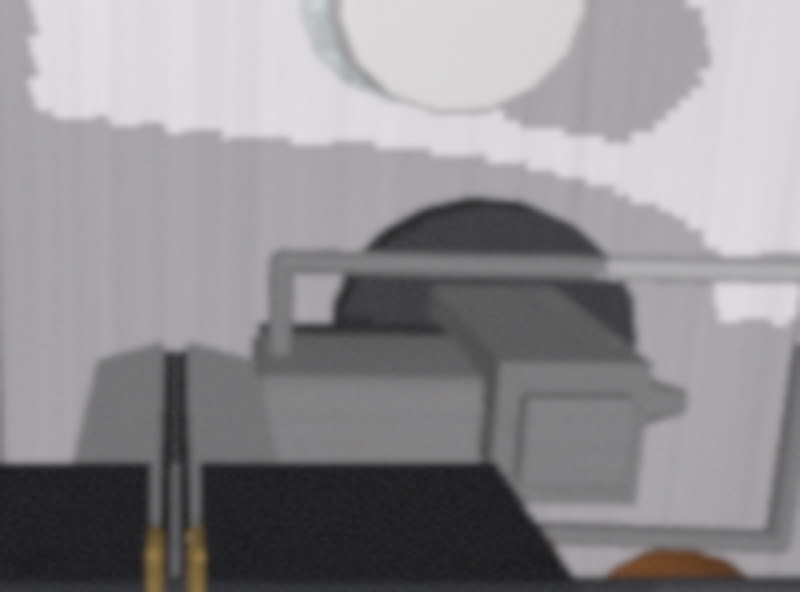

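The shoulder is on the face at 10 N with no gap visible. Backing straight off, then up and clear.

{"name": "jog_arm", "arguments": {"commands": [[-0.005,0,0,0,0,0,0],[-0.015,0.001,0,0,0,0,0],[-0.025,0.0015,0.01,0,0,0,0],[-0.035,0.002,0.05,0,0,0,0],[-0.045,0.002,0.1,0,0,0,0],[-0.055,0.002,0.15,0,0,0,0],[-0.055,0.002,0.18,0,0,0,0],[-0.055,0.002,0.18,0,0,0,0],[-0.055,0.002,0.18,0,0,0,0],[-0.055,0.002,0.18,0,0,0,0]]}}

```text
clock: 25.75
eef_pos: [527.9, 72.3, 299.6]
eef_rot: [-3.14, 0.0, 1.505]
wrist_force: [0.3, -0.0, -0.9]
finger_gap: 0.2
```

```bash
python3 - <<'E'
from h import *
w=snap('wrist','w18.png');s=snap('side','s18.png');st=manip.read_state()
print(st['eef_pos'],st['finger_gap'],st['clock'],st['wrist_force'])
cv2.imwrite('pics/w18c.png',cv2.resize(w['img'][130:250,340:500],None,fx=5,fy=5,interpolation=cv2.INTER_CUBIC))
C=np.array([638.4,66.8,0]);psi=-.067;d=np.array([np.cos(psi),np.sin(psi),0]);n=np.array([-d[1],d[0],0])
P=lambda l,y,z:(np.array(proj(w,[C+l*d+y*n+[0,0,z]])[0]-[340,130])*5).round(0)
for e in(0,2,4):
  print(e,'shoulder top',P(-11-e,0,138),'rear top',P(-45-e,0,138),'bar',P(39-e,0,127))
for th in (2.7,2.85,3,3.14): print('bar th',th,P(-41-80*np.cos(th),24,127+80*np.sin(th)),P(-41-80*np.cos(th),-24,127+80*np.sin(th)))
print('post top near',P(-11,0,146),'far',P(11,0,146))
E
```

```text
[528.12041305  72.33381846 299.9086526 ] 0.6255076088131041 25.85 [ 0.18457215 -0.53886058  0.12744151]
0 shoulder top [336. 278.] rear top [194. 277.] bar [526. 269.]
2 shoulder top [327. 277.] rear top [185. 277.] bar [518. 269.]
4 shoulder top [319. 277.] rear top [177. 277.] bar [510. 269.]
bar th 2.7 [566. 191.] [543. 401.]
bar th 2.85 [563. 184.] [541. 388.]
bar th 3 [553. 178.] [532. 375.]
bar th 3.14 [537. 172.] [517. 364.]
post top near [345. 284.] far [439. 284.]
```

View pics/w18c.png

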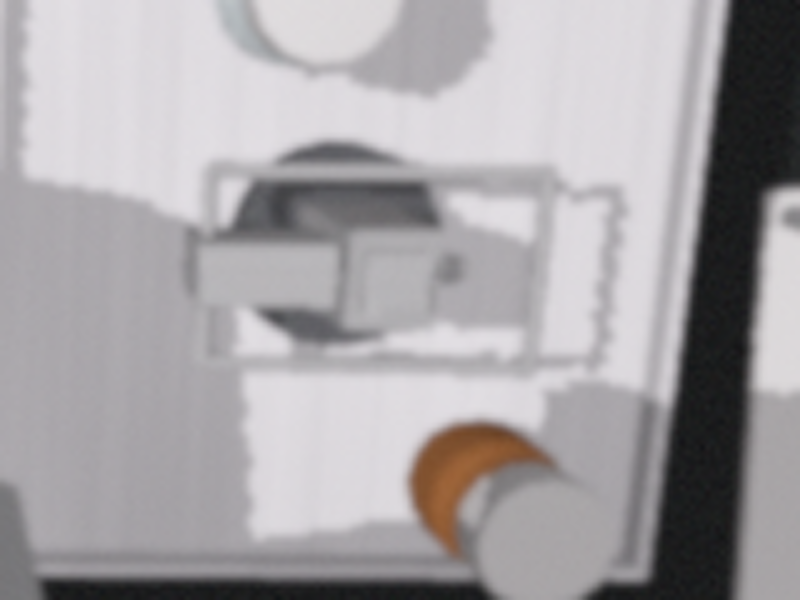

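View pics/s18.png

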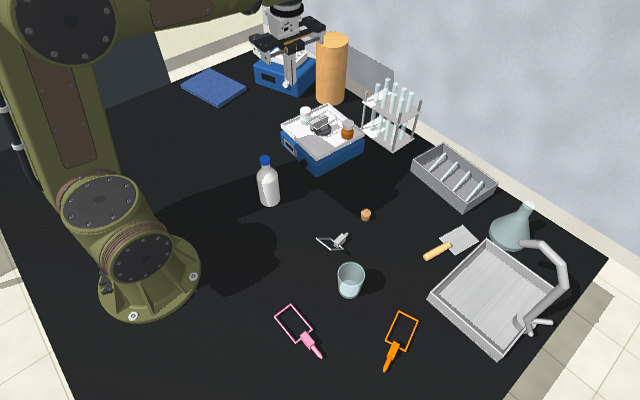

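Seated: the shoulder is at column 338 against the post, where 336 was predicted. The bail is closed, with bar ends at rows 170 and 362 against 172 and 364 predicted at π. The bystanders haven't moved and the arm is clear, so I'm handing in.

```bash
python3 -c "
from cell import manip
print(manip.sign_off())"
```

```text
the job is handed in; nothing more can be done
None
```

The long pin is fully home through the post from the panel side, and its bail is over the top and right down on the far side. I handed the job in at about 26 s of the 69 s allowed; it reported no verdict.

- **One thing went off plan:** swinging the bail pulled the pin about 3–4 mm back out. I pushed the head home again with the shut fingertips, and contact came at about 10 N.
- **Last checks:**
  - In the wrist view the shoulder sits against the post face with no gap, and the bail is at about 3.05–3.14 rad.
  - The wrist force is about zero and the arm is clear of everything.
  - The side view shows the spare pin, glassware, stopper, bottle and spatula where they started. I judged that by eye and did not measure it.
- **No disagreements at the end:** the final views agreed with the measured model to about 2–3 mm, close to the camera calibration error.

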